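Move three samples on round the bench stations

TASK

Three closed amber samples are going round the stations of this lab bench, and each must now move on: the slim bottle from the balance to the magnetic stirrer, the conical flask from the stirrer to the lab jack, and the squat jar from the lab jack to the balance. A station takes only one vessel at a time, standing upright in the middle of its plate; the white tile is free if you need to park one. Keep the vessels upright, set them down gently without dropping or pressing them on, and leave the wash bottle, Petri dish and tube rack where they are.

Things in the scene. Friction and masses are not known exactly. Their poses are not given: they have to be found in the camera images.
- bottle_mid (a point): Slim round bottle of amber glass with a black screw cap, closed. 94 mm high in all: straight body 40 mm across up to 58 mm above its foot, then a shoulder, and the cap, 25 mm across, over the top 20 mm. About 0.12 kg. At the start it stands upright on the balance. This point is on its axis, half-way up (47 mm above its foot); z is its axis, up.
- flask_mid (a point): Conical flask of amber glass with a black rubber stopper, closed. 118 mm high in all: foot 64 mm across, cone narrowing to a straight neck 26 mm across between 66 and 105 mm above the foot, then the stopper, 24 mm across and 13 mm high. About 0.17 kg. At the start it stands upright on the stirrer. This point is on its axis, half-way up (59 mm above its foot); z is its axis, up. It is best held by the neck.
- jar_mid (a point): Squat wide jar of amber glass with a full-width black screw lid, closed. A straight cylinder 54 mm across and 64 mm high, the lid being the top 16 mm. About 0.16 kg. At the start it stands upright on the lab jack. This point is on its axis, half-way up (32 mm above its foot); z is its axis, up.
- balance_top (a point): Laboratory balance, fixed: a low white box 170 mm wide with a sloping display and keys towards the robot and a square steel pan, 124 mm, on top. This point is the middle of the pan's upper face, 75 mm above the bench. The housing reaches from about 137 mm before this point (its -x, towards the robot) to 78 mm behind it; z is up.
- stirrer_top (a point): Magnetic stirrer, fixed: a low white box 130 mm wide, reaching from about 100 mm before this point to 68 mm behind it, with a round, light grey plate, 120 mm across, on top and a black knob on the front (its -x, towards the robot). This point is the middle of the plate's upper face, 56 mm above the bench; z is up.
- jack_top (a point): Lab jack, fixed: two aluminium plates, 120 by 100 mm, with crossed scissor arms between them and a black hand knob on the front (its -x). This point is the middle of the upper plate's upper face, 72 mm above the bench; z is up.
- tile_top (a point): White glazed tile, 140 by 140 mm, 8 mm thick, fixed flat on the bench and bare at the start: a free place. This point is the middle of its upper face, 8 mm above the bench; z is up.
- wash_bottle: Bystander: white plastic wash bottle, loose, 60 mm across and 153 mm high with its bent spout, beyond the stations on the robot's left. Origin at the middle of its underside.
- petri_dish: Bystander: covered, whitish clear Petri dish, loose, 92 mm across and 16 mm high, lying between the robot and the stations. Origin at the middle of its underside.
- tube_rack: Bystander: white rack of capped test tubes, loose, 56 mm deep (x), 190 mm wide (y), 90 mm high, beyond the stations. Origin at the middle of its underside.
There are look-alikes about, which are no part of the job. Leave any green, turquoise or yellow look-alike of the part that bears bottle_mid alone.

How it is judged (in metres and radians):
At the end, for the whole second after the job is handed in: The bottle stands on the stirrer's plate, the flask on the lab jack's upper plate and the jar on the balance's pan: each within 15 mm of the middle (horizontally), its foot on the surface (height within 4 mm), within 0.06 rad of upright, at rest (under 10 mm/s and 0.1 rad/s) and free of the fingers (horizontal distance between bottle_mid and stirrer_top below 0.015 m and z of bottle_mid in the frame of stirrer_top between 0.043 and 0.051 m and angle between each of bottle_mid, flask_mid, jar_mid's own z axis and vertical below 0.06 rad and linear speed of each of bottle, flask, jar below 0.01 m/s and angular speed of each of bottle, flask, jar below 0.1 rad/s and contact force between each of bottle, flask, jar and the fingers below 0.1 N and horizontal distance between flask_mid and jack_top below 0.015 m and z of flask_mid in the frame of jack_top between 0.055 and 0.063 m and horizontal distance between jar_mid and balance_top below 0.015 m and z of jar_mid in the frame of balance_top between 0.028 and 0.036 m); the robot touches nothing.
It fails at once if a vessel is tipped more than 30 degrees (angle between any of bottle_mid, flask_mid, jar_mid's own z axis and vertical above 0.52 rad).
It fails at once if the balance, stirrer or lab jack takes a blow or a push of more than 60 N (a vessel pressed on it, or the arm hitting it) (contact force between any of stirrer, jack, balance and anything else above 60 N).
It fails at once if a vessel is dropped: out of the fingers it falls faster than 0.5 m/s (a fall of over 1 cm) ((contact force between bottle and the fingers below 0.1 N and linear speed of bottle above 0.5 m/s) or (contact force between flask and the fingers below 0.1 N and linear speed of flask above 0.5 m/s) or (contact force between jar and the fingers below 0.1 N and linear speed of jar above 0.5 m/s)).
It fails at once if the wash bottle, Petri dish or tube rack is shifted by more than 15 mm (distance of any of wash_bottle, petri_dish, tube_rack from where it was at the start of the episode above 0.015 m).
It also fails if it takes over 128 s, if anything falls off the work surface, if the arm or the gripper's body presses on something with over 40 N, if the wrist force passes 120 N, or if a joint passes its speed limit or range.

ROBOT

A 6-joint arm with a two-finger parallel gripper is mounted at the origin on the work surface. World frame = base frame: x ahead of the robot, y to its left, z up, the work surface at z = 0. Lengths are in mm, angles in rad, forces in N, time in s.
With the tool pointing down it reaches from about 275 to 825 mm from the base axis. Payload 4.9 kg.
Tool frame: the origin (TCP) lies midway between the tips of the shut fingers; the grasp point (between the pads) lies 19 mm behind it; z points along the fingers, y is the line along which they close (so a half turn about z gives the same grasp; the last joint's range is limited). The gripper opens to 85 mm and grips with 20 to 120 N. Pads are 22 mm wide; open, the fingers measure 114 mm over their backs; the gripper's body (76 mm by 85 mm) begins 54 mm behind the grasp point. The pads swing forward as they close: fully open they stand 13 mm farther back than shut.
Start: joints at [1.179, 0.326, -0.193, 1.052, 0, 1.437], TCP at [140.218, 531.843, 202.481] pointing down, gripper open.
Joint ranges: [-2.65, 2.65], [-0.97, 1.79], [-1.3, 1.35], [-1.93, 2.1], [-1.47, 1.37], [-3.14, 3.14]. Speed limits (rad/s): [2.57, 2.57, 3.14, 3.14, 3.14, 3.14].

INTERFACE

Orientations are given as [roll, pitch, yaw] about the fixed x, y, z axes, in that order (R = Rz(yaw) Ry(pitch) Rx(roll)).
In Python, from bench import robot gives the robot as it stands.
- The arm moves only by the tool apply_moves, never from a script. Its argument "motion" is a list of rows, each a list of 6 numbers: the shift along the tool's x, y, z in m, then the turn, a rotation vector about the tool's x, y, z in degrees. In form: [[x, y, z, rx, ry, rz], ...]. A call has 1 to 12 rows; each row shifts and turns the commanded pose from where the row before left it, along the tool's axes as they then stand; what a row does not reach is not made up. A row lasts 1/8 s, in which the tool goes at most 62.5 mm and 10.7 degrees, less where a joint would pass 70% of its speed; a pose out of reach is approached as far as the arm can. A call with a gripper value outside its range is refused whole. "gripper" is the opening, from -1 (shut) to 1 (fully open), set as the call begins (left out, the last holds). The fingers move at their own pace and stop on an object; "squeeze" is the grip in N (left out, the last holds). Time passes only in rows, so rows that do not move let the fingers close. It gives the time, the measured TCP pose, the force, the opening and the grip force at its end, in the units of the state.
- robot.state(): the state, without advancing time (a new reading comes with each control period).
- robot.read_camera(name): name is "scene" or "top"; returns a dict with "pixels" (384x512x3 uint8, blue, green, red), "z_map" (384x512 float32, mm along the optical axis (not along the pixel's ray), 0 where there is no reading), "intrinsics" (3x3 intrinsics, pixels), "eye" and "orientation" of the camera in the world. Camera axes: x right, y down, z forward; pixel columns grow to the right and rows downward; lengths in mm; the calibration is good to about 2 mm. A picture is of the moment at which its call begins.
- robot.hand_in(): hands the job in; it is judged then, once.
The state is a dict: "time": time; "joints": joint angles; "qd": joint speeds; "joint_torque": joint torques, N m; "ee_pos": TCP position; "eef_rot": TCP orientation; "contact_force": force on the tool from outside, world axes, zero at the start; "torque": the same for the moment, N m; "grip_width": finger opening in mm; "gripper_force": force on a finger pad.
Only numpy, scipy, OpenCV 4.12 (cv2) and the standard library are available. Lean on these libraries where they do the work, as an engineer would, in place of code of your own. Each camera call takes 0.05 s, during which the arm holds its last target. There are 200 camera calls.

## Working session

There is one attempt and no reset: what is moved stays moved. The work goes in short steps, Python scripts to look and compute and a tool call to move; the robot and the scene stay as the last step left them, time stands still between calls to the robot, and variables do not carry over. Pictures are saved under pics/ and viewed, at most 14 in all, crops included, and the job is handed in when it is done.

Besides the shell and the picture viewer there is one more tool, called after "Emit:" as name(argument=value, ...) on one line, values as JSON. apply_moves: Moves the arm, as the interface text tells. Its arguments: {"type":"object","properties":{"motion":{"type":"array"},"gripper":{"type":"number"},"squeeze":{"type":"number"}},"required":["motion"]}

```bash
ls; mkdir -p pics; cat > h.py <<'E'
import numpy as np, cv2
from bench import robot
def shot(name):
    c=robot.read_camera(name); np.savez(f'{name}.npz',**{k:np.array(c[k]) for k in c}); return c
def load(name): return np.load(f'{name}.npz')
def world(c):
    z=c['z_map'].astype(float); K=np.array(c['intrinsics']); h,w=z.shape
    u,v=np.meshgrid(np.arange(w),np.arange(h))
    p=np.stack([(u-K[0,2])/K[0,0]*z,(v-K[1,2])/K[1,1]*z,z],-1)
    o=np.array(c['orientation'],float)
    if o.shape!=(3,3):
        from scipy.spatial.transform import Rotation as R
        o=R.from_euler('xyz',o).as_matrix() if o.size==3 else R.from_quat(o).as_matrix()
    return p@o.T+np.array(c['eye'])
E
python3 - <<'E'
from h import *
for n in('scene','top'):
    c=shot(n); cv2.imwrite(f'pics/{n}0.png',cv2.resize(c['pixels'],(800,600)))
    print(n,c['eye'],c['orientation'],c['intrinsics'])
print(robot.state())
E
```

```text
pics
scene [1143.18796163  517.91303997  665.23125249] [-2.18810889  0.02280391  2.30134448] [[364.81979453   0.         255.77538929]
 [  0.         364.81979453 188.29680175]
 [  0.           0.           1.        ]]
top [ 348.40360773  -30.73152854 1377.58733443] [-2.97298799  0.01160567 -1.54851089] [[482.46994113   0.         257.83099419]
 [  0.         482.46994113 195.03079101]
 [  0.           0.           1.        ]]
{'time': 0.1, 'joints': array([ 1.17881955e+00,  3.26839077e-01, -1.93478133e-01,  1.05204421e+00,
       -1.59044780e-05,  1.43659209e+00]), 'qd': array([ 0.00134783, -0.00073352,  0.0015356 , -0.00045989, -0.00154319,
       -0.00058449]), 'joint_torque': array([ 2.54867984e-03, -4.44239724e+01,  2.63039052e+01,  7.87985598e-03,
       -6.63847644e-06, -8.65909925e-06]), 'ee_pos': array([139.98305146, 531.2888612 , 201.79909416]), 'eef_rot': array([-3.14003951e+00, -1.93650704e-04,  2.88381998e+00]), 'contact_force': array([0.21860166, 0.48249343, 0.33132387]), 'torque': array([-0.02868713,  0.03063705,  0.01002894]), 'gripper_force': 0.0, 'grip_width': 85.58800116239841}
```

View pics/scene0.png

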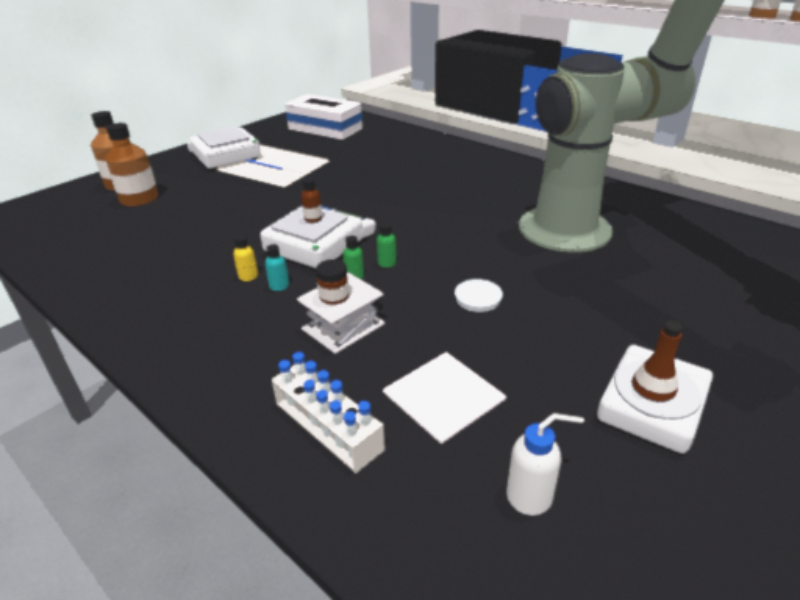

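View pics/top0.png

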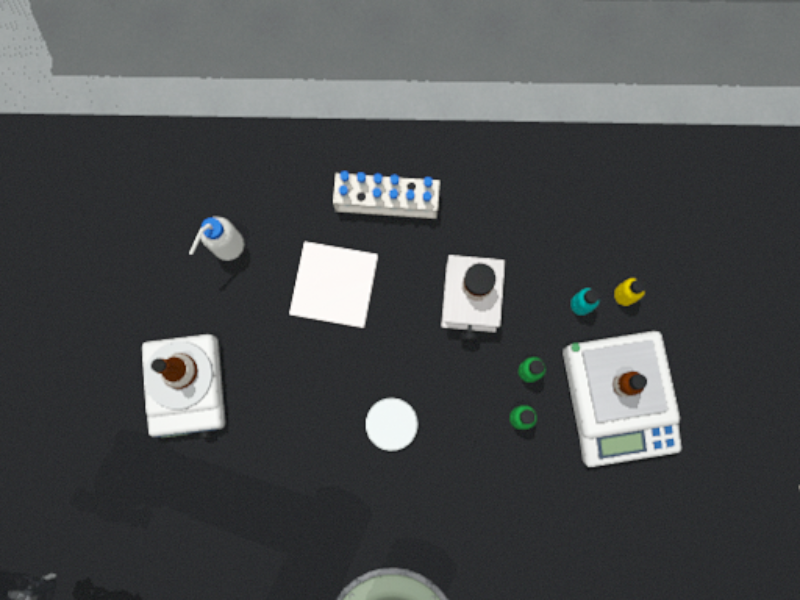

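Both views show the amber bottle on the balance (top view 632,383), the amber flask on the stirrer (178,370) and the jar with the black lid on the jack (480,280). The look-alikes are green (532,370 and 523,418), turquoise (585,302) and yellow (629,291), all standing on the bench. Only the amber bottle fits the description. Next I measure everything from depth.

```bash
python3 - <<'E'
from h import *
T=load('top');W=world(T);S=load('scene');V=world(S)
def px(c,W,lst,sc):
    for n,(a,b) in lst.items():
        u,v=int(a/sc),int(b/sc); print(n,W[v,u].round(0))
px(T,W,dict(bench=(250,480),arm=(40,575),tile=(335,285),pan=(600,360),plate=(195,345),jack=(455,310),petri=(392,424),lid=(480,280),cap=(637,382),stop=(160,366),wash=(213,228),rack=(385,190),g1=(537,367),g2=(526,418),tq=(592,296),yl=(636,287)),1.5625)
def box(W,c,r,zlo,zhi):
    m=(abs(W[...,0]-c[0])<r)&(abs(W[...,1]-c[1])<r)&(W[...,2]>zlo)&(W[...,2]<zhi); return m
# horizontal plate rect fits
guess=dict(balance=(600,360),stirrer=(195,345),jack=(455,310),tile=(335,285))
for n,(a,b) in guess.items():
    p=W[int(b/1.5625),int(a/1.5625)]
    m=box(W,p,110,p[2]-5,p[2]+5); q=W[m][:,:2].astype(np.float32)
    print(n,'z',p[2].round(1),cv2.minAreaRect(q),'n',len(q))
E
```

```text
bench [260. 257.  -4.]
arm [ 89. 617.   3.]
tile [617. 118.   6.]
pan [ 481. -353.   75.]
plate [496. 358.  54.]
jack [ 564. -102.   72.]
petri [364.   7.  17.]
lid [ 605. -140.  136.]
cap [ 438. -387.  167.]
stop [446. 376. 174.]
wash [691. 319. 125.]
rack [787.  28.  55.]
g1 [ 466. -239.   96.]
g2 [ 379. -220.   98.]
tq [ 589. -334.   96.]
yl [ 607. -412.   96.]
balance z 75.5 ((460.2336120605469, -370.65496826171875), (225.0965576171875, 171.768798828125), 55.67552185058594) n 1758
stirrer z 54.1 ((441.6116027832031, 383.24383544921875), (125.6532211303711, 126.18265533447266), 7.613550662994385) n 1084
jack z 71.8 ((597.9321899414062, -132.86468505859375), (99.99089813232422, 120.68045806884766), 85.8072738647461) n 1068
tile z 6.0 ((617.2033081054688, 118.3726806640625), (219.88839721679688, 219.88087463378906), 0.014720871113240719) n 3412
```

```bash
python3 - <<'E'
from h import *
T=load('top')['pixels']
a=T[190:310,340:450]; b=T[200:290,80:150]
cv2.imwrite('pics/crop1.png',np.hstack([cv2.resize(a,(440,480),interpolation=2),cv2.resize(b,(350,450),interpolation=2)[:480] if 0 else cv2.copyMakeBorder(cv2.resize(b,(350,450),interpolation=2),0,30,0,0,0)]))
E
```

```text
(no output)
```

View pics/crop1.png

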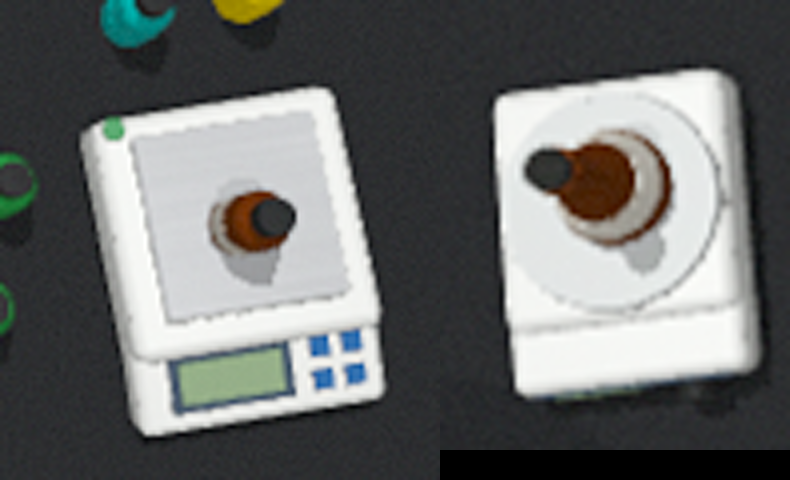

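Crop: the amber bottle with the black cap (cap at crop 273,217) is on the steel pan, whose corners are (132,140), (313,110), (350,290) and (168,322). The flask is on the round plate, which spans crop columns 500–718 and rows 92–312.

```bash
cat >> h.py <<'E'
from scipy.spatial.transform import Rotation as R
def ray(c,u,v,z):
    K=np.array(c['intrinsics']); d=R.from_euler('xyz',c['orientation']).as_matrix()@np.array([(u-K[0,2])/K[0,0],(v-K[1,2])/K[1,1],1])
    e=np.array(c['eye']); return e+d*(z-e[2])/d[2]
E
python3 - <<'E'
from h import *
T=load('top');W=world(T);S=load('scene');V=world(S)
cs=[ray(T,340+(x+.5)/4-.5,190+(y+.5)/4-.5,75) for x,y in [(132,140),(313,110),(350,290),(168,322)]]
print('pan',np.mean(cs,0).round(1),[np.linalg.norm(cs[i]-cs[i-1]).round(0) for i in range(4)])
e=[ray(T,80+(x-440)/5-.4,200+y/5-.4,56) for x,y in [(500,202),(718,202),(609,92),(609,312)]]
print('plate',np.mean(e[:2],0).round(1),np.mean(e[2:],0).round(1),np.linalg.norm(e[0]-e[1]).round(0),np.linalg.norm(e[2]-e[3]).round(0))
# housings from depth, both cameras
for nm,C in(('top',W),('scene',V)):
  for n,p,r,z in(('tile',(617,118),85,7),('jack',(598,-133),85,72),('stir',(442,383),75,55),('bal',(450,-372),80,75)):
    m=(np.hypot(C[...,0]-p[0],C[...,1]-p[1])<r)&(abs(C[...,2]-z)<3.5)
    if n!='bal' and n!='stir':
      print(nm,n,cv2.minAreaRect(C[m][:,:2].astype(np.float32)))
    print('   z med',np.median(C[m][:,2]).round(1))
  for n,p,zt,zl,rr in(('bottle',(440,-387),169,150,20),('flask',(440,383),174,163,40),('jar',(605,-140),136,122,35)):
    near=(np.hypot(C[...,0]-p[0],C[...,1]-p[1])<rr+15)
    m=near&(abs(C[...,2]-zt)<4); q=C[m]
    (cx,cy),rad=cv2.minEnclosingCircle(q[:,:2].astype(np.float32)); print(nm,n,'top n',len(q),q.mean(0).round(1),'circ',round(cx,1),round(cy,1),round(rad,1))
    m=near&(C[...,2]>zl)&(C[...,2]<zt-2);print('   side',m.sum(), C[m].mean(0).round(1) if m.any() else '')
# bodies in scene: fit circle to mid body points
from scipy.optimize import least_squares
for n,p,z0,z1,rad in(('bottle',(440,-387),82,128,20),('jar',(605,-140),78,132,27),('flaskneck',(442,383),125,158,13)):
  for nm,C in(('top',W),('scene',V)):
    m=(np.hypot(C[...,0]-p[0],C[...,1]-p[1])<rad+14)&(C[...,2]>z0)&(C[...,2]<z1); q=C[m]
    if len(q)<8: continue
    f=least_squares(lambda x:np.hypot(q[:,0]-x[0],q[:,1]-x[1])-rad,p,loss='soft_l1')
    print(nm,n,len(q),f.x.round(1),np.sqrt((f.fun**2).mean()).round(1))
E
```

```text
pan [ 446.1 -394.6   75. ] [np.float64(123.0), np.float64(125.0), np.float64(122.0), np.float64(124.0)]
plate [439.7 383.3  56. ] [440.2 383.3  56. ] 120.0 121.0
top tile ((616.416259765625, 117.6927719116211), (165.8045654296875, 166.8270263671875), 16.008819580078125)
   z med 7.9
top jack ((597.9321899414062, -132.86468505859375), (99.99089813232422, 120.68045806884766), 85.8072738647461)
   z med 72.7
   z med 55.5
   z med 75.9
top bottle top n 64 [ 436.7 -389.5  169.9] circ 436.7 -389.4 12.2
   side 23 [ 436.2 -382.9  160.3]
top flask top n 64 [446.3 380.2 174. ] circ 445.6 379.8 12.3
   side 22 [445.4 376.7 168.5]
top jar top n 280 [ 606.2 -138.2  136.6] circ 606.3 -138.6 26.8
   side 45 [ 600.6 -137.8  131.6]
scene tile ((619.97705078125, 121.71849822998047), (142.25247192382812, 142.2206573486328), 80.84538269042969)
   z med 6.8
scene jack ((601.7305297851562, -130.67367553710938), (100.63656616210938, 121.48091125488281), 85.6064682006836)
   z med 70.3
   z med 55.1
   z med 73.1
scene bottle top n 20 [ 443.  -388.4  166.9] circ 445.2 -389.5 13.9
   side 44 [ 444.8 -384.7  159.9]
scene flask top n 72 [450.6 380.6 172.9] circ 449.3 379.7 12.2
   side 37 [456.  381.9 168.1]
scene jar top n 169 [ 611.5 -137.1  134.3] circ 610.2 -137.8 27.6
   side 131 [ 618.  -129.8  130.2]
top bottle 80 [ 437.4 -390.3] 2.0
scene bottle 147 [ 440.6 -390.6] 1.7
top jar 80 [ 607.2 -138.6] 2.9
scene jar 327 [ 609.7 -138.9] 1.2
top flaskneck 43 [446.6 380.5] 0.8
scene flaskneck 159 [448.3 380. ] 1.0
```

Emit:
apply_moves(motion=[[0,0,0,0,0,-7.385],[0,0,0,0,0,-7.385],[-0.02,-0.01,0,0,0,0],[-0.035,-0.017,0,0,0,0],[-0.04,-0.02,0,0,0,0],[-0.045,-0.022,0,0,0,0],[-0.045,-0.022,0,0,0,0],[-0.045,-0.022,0,0,0,0],[-0.035,-0.017,0,0,0,0],[-0.025,-0.013,0,0,0,0],[-0.0175,-0.008,0,0,0,0],[0,0,0,0,0,0]], gripper=1, squeeze=40)

```text
time: 1.6
ee_pos: [448.3, 380.4, 202.1]
eef_rot: [-3.141, -0.001, 3.14]
contact_force: [-0.4, -0.7, -0.3]
grip_width: 85.5
gripper_force: 0.0
```

Emit:
apply_moves(motion=[[0,0,0.01,0,0,0],[0,0,0.016,0,0,0],[0,0,0.016,0,0,0],[0,0,0.016,0,0,0],[0,0,0.014,0,0,0],[0,0,0.01,0,0,0],[0,0,0,0,0,0]])

```text
time: 2.48
ee_pos: [447.2, 380.5, 119.5]
eef_rot: [-3.141, -0.001, 3.141]
contact_force: [-0.1, 0.5, 0.3]
grip_width: 85.7
gripper_force: 0.0
```

Emit:
apply_moves(motion=[[0,0,0,0,0,0],[0,0,0,0,0,0],[0,0,0,0,0,0],[0,0,0,0,0,0],[0,0,0,0,0,0],[0,0,0,0,0,0],[0,0,0,0,0,0],[0,0,0,0,0,0]], gripper=-1)

```text
time: 3.48
ee_pos: [448.1, 381.2, 121.1]
eef_rot: [3.141, 0.001, -3.142]
contact_force: [-0.5, 1.0, 5.8]
grip_width: 23.9
gripper_force: 39.5
```

```bash
python3 - <<'E'
from h import *
c=shot('scene'); cv2.imwrite('pics/s1.png',cv2.resize(c['pixels'][170:310,330:512],(780,600),interpolation=2))
print(robot.state())
E
```

```text
{'time': 3.525, 'joints': array([ 5.79401427e-01,  4.58638046e-01, -2.10490251e-01,  9.00464698e-01,
        2.28967521e-04,  5.79327407e-01]), 'qd': array([-1.88006762e-03,  1.21961417e-03, -2.92816210e-04,  7.32079923e-04,
        1.81981809e-05,  9.51557551e-06]), 'joint_torque': array([-5.93405105e-01, -4.64141500e+01,  2.27184427e+01, -7.24653387e-02,
       -2.28179027e-01, -6.58482968e-03]), 'ee_pos': array([448.07223365, 381.22567018, 121.04730162]), 'eef_rot': array([ 3.14074227e+00,  8.81634273e-04, -3.14151887e+00]), 'contact_force': array([-0.97136654,  1.9797067 ,  5.71364282]), 'torque': array([ 0.02475362,  0.17740726, -0.03762743]), 'gripper_force': 39.498308300971985, 'grip_width': 23.536649721447873}
```

View pics/s1.png

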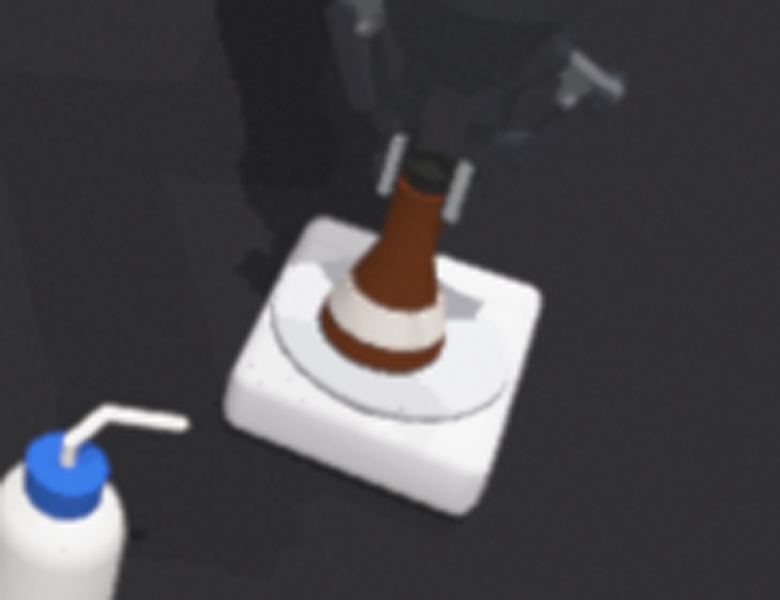

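```bash
python3 - <<'E'
from h import *
c=load('scene');K=c['intrinsics'];Rm=R.from_euler('xyz',c['orientation']).as_matrix()
for z in(56,121,140,150,161,174):
  for y in(381-14,381,381+14):
    p=Rm.T@(np.array([448,y,z])-c['eye']); u,v=(K@p/p[2])[:2]; print(z,y,((u-330)*780/182).round(),((v-170)*600/140).round())
V=world(c); m=(abs(V[...,0]-448)<30)&(abs(V[...,1]-381)<30)&(V[...,2]>100)
for z in range(100,200,6):
    q=V[m&(abs(V[...,2]-z)<3)]
    if len(q): print(z,len(q),q[:,1].min().round(),q[:,1].max().round(),q[:,0].max().round())
E
```

```text
56 367 352.0 321.0
56 381 377.0 333.0
56 395 403.0 345.0
121 367 380.0 230.0
121 381 407.0 242.0
121 395 434.0 254.0
140 367 389.0 202.0
140 381 416.0 214.0
140 395 444.0 225.0
150 367 394.0 187.0
150 381 421.0 199.0
150 395 449.0 210.0
161 367 399.0 170.0
161 381 427.0 182.0
161 395 455.0 193.0
174 367 405.0 150.0
174 381 433.0 161.0
174 395 462.0 173.0
100 23 361.0 401.0 470.0
106 59 363.0 399.0 469.0
112 41 365.0 397.0 467.0
118 48 366.0 395.0 465.0
124 28 369.0 393.0 463.0
130 29 368.0 393.0 464.0
136 33 368.0 393.0 465.0
142 24 371.0 393.0 465.0
148 30 364.0 392.0 462.0
154 46 357.0 402.0 463.0
160 74 354.0 406.0 462.0
166 54 355.0 406.0 462.0
172 104 355.0 405.0 461.0
178 48 354.0 406.0 462.0
184 35 356.0 406.0 462.0
190 34 352.0 409.0 463.0
196 52 352.0 411.0 463.0
```

```bash
python3 - <<'E'
from h import *
c=load('scene');V=world(c); m=(abs(V[...,0]-448)<60)&(abs(V[...,1]-381)<90)&(V[...,2]>140)
for z in range(145,300,6):
    q=V[m&(abs(V[...,2]-z)<3)]
    if len(q): print(z,len(q),q[:,:2].min(0).round(),q[:,:2].max(0).round(), 'near axis xmax', q[abs(q[:,1]-381)<8][:,0].max(initial=0).round())
vis=V[...,2]; cr=vis[170:310,330:512]; n=np.clip((cr-50)*1.2,0,255).astype(np.uint8)
cv2.imwrite('pics/d1.png',cv2.resize(cv2.applyColorMap(n,cv2.COLORMAP_JET),(780,600),interpolation=0))
E
```

```text
145 30 [451. 368.] [465. 392.] near axis xmax 465.0
151 32 [451. 362.] [462. 398.] near axis xmax 462.0
157 53 [453. 354.] [463. 402.] near axis xmax 463.0
163 70 [445. 355.] [462. 406.] near axis xmax 462.0
169 72 [436. 355.] [461. 406.] near axis xmax 461.0
175 87 [437. 355.] [462. 406.] near axis xmax 462.0
181 41 [439. 354.] [460. 406.] near axis xmax 0.0
187 35 [437. 352.] [462. 406.] near axis xmax 0.0
193 48 [443. 340.] [463. 420.] near axis xmax 0.0
199 95 [440. 336.] [463. 423.] near axis xmax 0.0
205 135 [438. 331.] [462. 426.] near axis xmax 0.0
211 79 [435. 329.] [464. 430.] near axis xmax 0.0
217 95 [433. 325.] [467. 432.] near axis xmax 0.0
223 100 [436. 325.] [467. 435.] near axis xmax 459.0
229 117 [446. 320.] [467. 438.] near axis xmax 461.0
235 130 [447. 317.] [467. 442.] near axis xmax 461.0
241 162 [439. 316.] [468. 445.] near axis xmax 468.0
247 233 [435. 315.] [469. 445.] near axis xmax 469.0
253 183 [444. 326.] [469. 440.] near axis xmax 469.0
259 143 [442. 339.] [469. 423.] near axis xmax 461.0
265 86 [442. 340.] [462. 420.] near axis xmax 461.0
271 28 [447. 344.] [460. 418.] near axis xmax 0.0
277 40 [447. 346.] [485. 417.] near axis xmax 485.0
283 115 [448. 346.] [489. 417.] near axis xmax 489.0
289 120 [444. 345.] [487. 417.] near axis xmax 487.0
295 123 [446. 346.] [487. 417.] near axis xmax 487.0
```

View pics/d1.png

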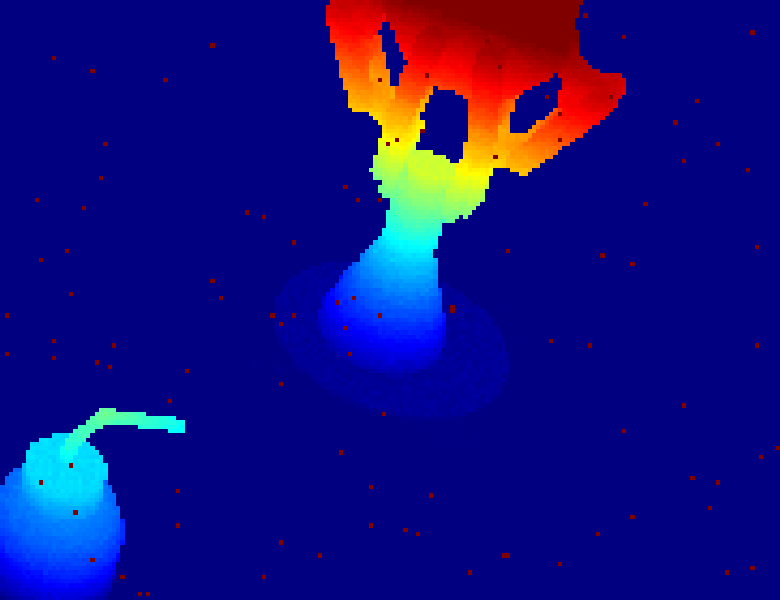

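The image and the 23.9 mm opening agree. The fingertips are about 28 mm higher than the reported TCP suggests, with the pads on the stopper (crop 392,165 / 458,190) and not the neck. I'll reopen, go 24 mm lower and re-grip.

Emit:
apply_moves(motion=[[0,0,0,0,0,0],[0,0,0,0,0,0],[0,0,0,0,0,0],[0,0,0.004,0,0,0],[0,0,0.008,0,0,0],[0,0,0.008,0,0,0],[0,0,0.004,0,0,0],[0,0,0,0,0,0]], gripper=0.2)

```text
time: 4.53
ee_pos: [447.4, 380.6, 95.9]
eef_rot: [-3.141, -0.001, 3.142]
contact_force: [-0.6, -0.6, 0.4]
grip_width: 51.3
gripper_force: 0.0
```

Emit:
apply_moves(motion=[[0,0,0,0,0,0],[0,0,0,0,0,0],[0,0,0,0,0,0],[0,0,0,0,0,0],[0,0,0,0,0,0],[0,0,0,0,0,0]], gripper=-1)

```text
time: 5.28
ee_pos: [448.0, 381.1, 96.8]
eef_rot: [3.141, 0.001, 3.142]
contact_force: [-0.1, 0.2, 3.3]
grip_width: 25.0
gripper_force: 39.5
```

```bash
cat >> h.py <<'E'
def slices(c,p,z0,z1,r=60,st=6):
    V=world(c); m=(abs(V[...,0]-p[0])<r)&(abs(V[...,1]-p[1])<r)
    for z in range(z0,z1,st):
        q=V[m&(abs(V[...,2]-z)<st/2)]
        if len(q)>3: print(z,len(q),q[:,:2].min(0).round(),q[:,:2].max(0).round(),'axis xmax',q[abs(q[:,1]-p[1])<8][:,0].max(initial=0).round())
E
python3 - <<'E'
from h import *
slices(shot('scene'),(448,381),100,210)
E
```

```text
100 49 [447. 359.] [473. 401.] axis xmax 473.0
106 55 [447. 361.] [470. 399.] axis xmax 470.0
112 53 [443. 365.] [467. 397.] axis xmax 467.0
118 41 [448. 366.] [466. 395.] axis xmax 466.0
124 29 [453. 365.] [463. 394.] axis xmax 463.0
130 40 [452. 358.] [463. 404.] axis xmax 463.0
136 57 [443. 355.] [462. 406.] axis xmax 462.0
142 65 [440. 354.] [463. 406.] axis xmax 463.0
148 58 [439. 354.] [464. 406.] axis xmax 464.0
154 58 [446. 356.] [463. 406.] axis xmax 463.0
160 77 [439. 354.] [463. 406.] axis xmax 463.0
166 54 [443. 348.] [462. 411.] axis xmax 461.0
172 138 [438. 336.] [464. 422.] axis xmax 462.0
178 121 [439. 334.] [462. 426.] axis xmax 451.0
184 99 [432. 332.] [463. 430.] axis xmax 0.0
190 74 [436. 327.] [467. 431.] axis xmax 0.0
196 95 [435. 326.] [468. 434.] axis xmax 457.0
202 109 [436. 322.] [467. 438.] axis xmax 460.0
208 101 [451. 321.] [466. 440.] axis xmax 461.0
```

Emit:
apply_moves(motion=[[0,0,-0.006,0,0,0],[0,0,-0.012,0,0,0],[0,0,-0.018,0,0,0],[-0.006,-0.009,-0.014,0,0,0],[-0.014,-0.022,0,0,0,0],[-0.022,-0.034,0,0,0,0],[-0.028,-0.043,0,0,0,0],[-0.03,-0.046,0,0,0,0],[-0.028,-0.043,0,0,0,0],[-0.022,-0.034,0,0,0,0],[-0.014,-0.022,0,0,0,0],[-0.006,-0.009,0,0,0,0]])

```text
time: 6.82
ee_pos: [618.4, 116.7, 146.7]
eef_rot: [-3.141, 0.0, 3.139]
contact_force: [-0.3, 0.8, -1.4]
grip_width: 24.9
gripper_force: 39.6
```

Emit:
apply_moves(motion=[[0,0,0.01,0,0,0],[0,0,0.018,0,0,0],[0,0,0.02,0,0,0],[0,0,0.018,0,0,0],[0,0,0.014,0,0,0],[0,0,0.008,0,0,0],[0,0,0.004,0,0,0],[0,0,0,0,0,0]])

```text
time: 7.82
ee_pos: [617.8, 118.9, 54.6]
eef_rot: [-3.142, 0.0, -3.142]
contact_force: [-1.4, -0.2, -1.9]
grip_width: 25.1
gripper_force: 39.6
```

```bash
python3 - <<'E'
from h import *
c=shot('scene');slices(c,(618,119),2,120,45,4)
cv2.imwrite('pics/s2.png',c['pixels'][150:330,160:400].repeat(3,0).repeat(3,1))
E
```

```text
6 392 [573.  74.] [663. 164.] axis xmax 663.0
10 74 [575.  76.] [661. 164.] axis xmax 659.0
14 8 [630. 119.] [649. 147.] axis xmax 649.0
18 31 [606.  96.] [650. 151.] axis xmax 650.0
22 46 [603.  92.] [651. 151.] axis xmax 651.0
26 36 [600.  99.] [650. 149.] axis xmax 650.0
30 37 [609.  93.] [648. 149.] axis xmax 648.0
34 43 [598. 100.] [648. 148.] axis xmax 648.0
38 36 [603.  97.] [648. 147.] axis xmax 648.0
42 38 [606. 105.] [646. 145.] axis xmax 646.0
46 40 [602.  99.] [644. 144.] axis xmax 644.0
50 44 [599.  97.] [644. 144.] axis xmax 644.0
54 33 [608. 104.] [640. 139.] axis xmax 640.0
58 30 [605. 104.] [640. 137.] axis xmax 640.0
62 25 [612. 103.] [637. 138.] axis xmax 637.0
66 27 [605. 103.] [637. 137.] axis xmax 637.0
70 24 [613. 109.] [637. 135.] axis xmax 637.0
74 21 [618. 107.] [635. 133.] axis xmax 635.0
78 11 [623. 112.] [633. 130.] axis xmax 633.0
82 13 [621. 105.] [633. 137.] axis xmax 633.0
86 15 [615. 105.] [633. 141.] axis xmax 633.0
90 20 [614.  96.] [631. 143.] axis xmax 631.0
94 24 [614.  96.] [632. 144.] axis xmax 632.0
98 30 [614.  92.] [632. 145.] axis xmax 632.0
102 29 [612.  93.] [633. 144.] axis xmax 633.0
106 28 [611.  92.] [632. 144.] axis xmax 632.0
110 30 [615.  92.] [633. 144.] axis xmax 633.0
114 25 [616.  92.] [631. 144.] axis xmax 631.0
118 29 [620.  96.] [631. 144.] axis xmax 631.0
```

View pics/s2.png

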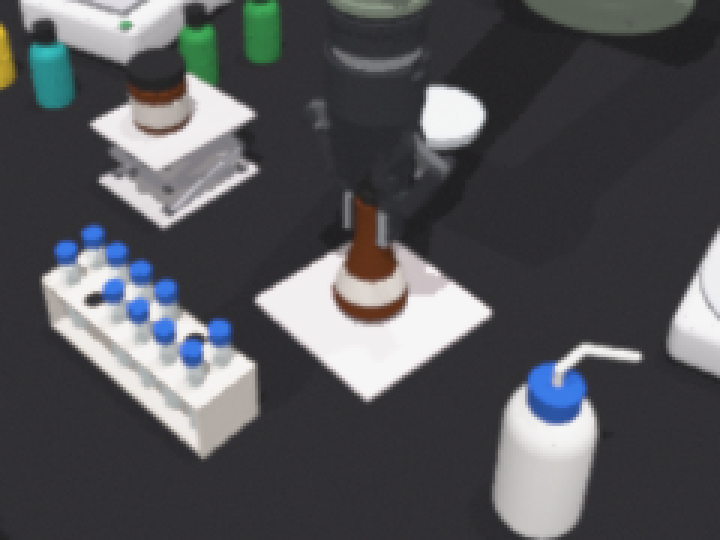

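The flask hangs upright just above the tile (crop 370,290), about 5 mm clear. Lowering slowly.

Emit:
apply_moves(motion=[[0,0,0.002,0,0,0],[0,0,0.002,0,0,0],[0,0,0.001,0,0,0],[0,0,0,0,0,0]])

```text
time: 8.38
ee_pos: [617.6, 118.8, 49.4]
eef_rot: [-3.142, -0.0, 3.142]
contact_force: [-0.5, -0.3, -2.1]
grip_width: 25.1
gripper_force: 39.6
```

Emit:
apply_moves(motion=[[0,0,0.001,0,0,0],[0,0,0.001,0,0,0],[0,0,0,0,0,0]])

```text
time: 8.75
ee_pos: [618.1, 118.9, 48.8]
eef_rot: [3.142, 0.001, -3.142]
contact_force: [-2.8, 1.1, 7.3]
grip_width: 24.6
gripper_force: 40.6
```

Emit:
apply_moves(motion=[[0,0,0,0,0,0],[0,0,0,0,0,0],[0,0,0,0,0,0],[0,0,-0.006,0,0,0],[0,0,-0.016,0,0,0],[0,0,-0.03,0,0,0],[0,0,-0.03,0,0,0],[0,0,-0.025,0,0,0],[0,0,-0.015,0,0,0],[0.003,-0.008,0,0,0,0],[0.006,-0.017,0,0,0,0],[0.01,-0.03,0,0,0,0]], gripper=0.2)

```text
time: 10.25
ee_pos: [597.3, 62.9, 168.0]
eef_rot: [-3.141, -0.002, -3.141]
contact_force: [0.0, -0.5, 0.1]
grip_width: 51.2
gripper_force: 0.0
```

Emit:
apply_moves(motion=[[0.016,-0.045,0,0,0,0],[0.018,-0.052,0,0,0,0],[0.018,-0.052,0,0,0,0],[0.018,-0.052,0,0,0,0],[0.018,-0.052,0,0,0,0],[0.018,-0.052,0,0,0,0],[0.018,-0.052,0,0,0,0],[0.016,-0.045,0,0,0,0],[0.012,-0.03,0,0,0,0],[0.006,-0.016,0,0,0,0],[0.002,-0.006,0,0,0,0],[0,0,0,0,0,0]], gripper=0.7)

```text
time: 11.75
ee_pos: [438.6, -389.5, 169.1]
eef_rot: [3.141, -0.0, -3.141]
contact_force: [-0.3, -0.1, -0.2]
grip_width: 72.6
gripper_force: 0.0
```

Emit:
apply_moves(motion=[[0,0,0.01,0,0,0],[0,0,0.016,0,0,0],[0,0,0.018,0,0,0],[0,0,0.018,0,0,0],[0,0,0.014,0,0,0],[0,0,0.01,0,0,0],[0,0,0.007,0,0,0],[0,0,0,0,0,0]])

```text
time: 12.75
ee_pos: [438.6, -390.0, 76.1]
eef_rot: [3.141, -0.0, -3.142]
contact_force: [1.5, 0.1, 0.2]
grip_width: 72.5
gripper_force: 0.0
```

```bash
python3 - <<'E'
from h import *
print(robot.state()['contact_force'])
c=shot('scene');slices(c,(440,-390),80,190,60,5)
cv2.imwrite('pics/s3.png',c['pixels'][90:210,140:280].repeat(5,0).repeat(5,1))
E
```

```text
[1.53018854 0.14437907 0.24203227]
80 17 [ 430. -399.] [ 462. -370.] axis xmax 462.0
85 14 [ 430. -397.] [ 461. -370.] axis xmax 461.0
90 16 [ 426. -393.] [ 462. -370.] axis xmax 462.0
95 13 [ 433. -395.] [ 462. -371.] axis xmax 462.0
100 15 [ 433. -397.] [ 461. -367.] axis xmax 461.0
105 16 [ 437. -401.] [ 463. -371.] axis xmax 463.0
110 18 [ 434. -430.] [ 462. -349.] axis xmax 460.0
115 20 [ 430. -431.] [ 460. -346.] axis xmax 460.0
120 31 [ 434. -433.] [ 462. -342.] axis xmax 462.0
125 30 [ 435. -432.] [ 462. -340.] axis xmax 462.0
130 35 [ 430. -442.] [ 460. -340.] axis xmax 460.0
135 34 [ 429. -432.] [ 460. -339.] axis xmax 460.0
140 38 [ 431. -438.] [ 457. -339.] axis xmax 457.0
145 33 [ 431. -433.] [ 455. -342.] axis xmax 455.0
150 25 [ 433. -442.] [ 453. -338.] axis xmax 453.0
155 22 [ 431. -439.] [ 453. -344.] axis xmax 453.0
160 29 [ 433. -450.] [ 456. -331.] axis xmax 454.0
165 26 [ 435. -448.] [ 454. -331.] axis xmax 452.0
170 21 [ 431. -449.] [ 455. -333.] axis xmax 451.0
175 24 [ 429. -449.] [ 459. -330.] axis xmax 0.0
180 28 [ 426. -450.] [ 459. -330.] axis xmax 450.0
185 31 [ 435. -450.] [ 459. -331.] axis xmax 453.0
```

View pics/s3.png

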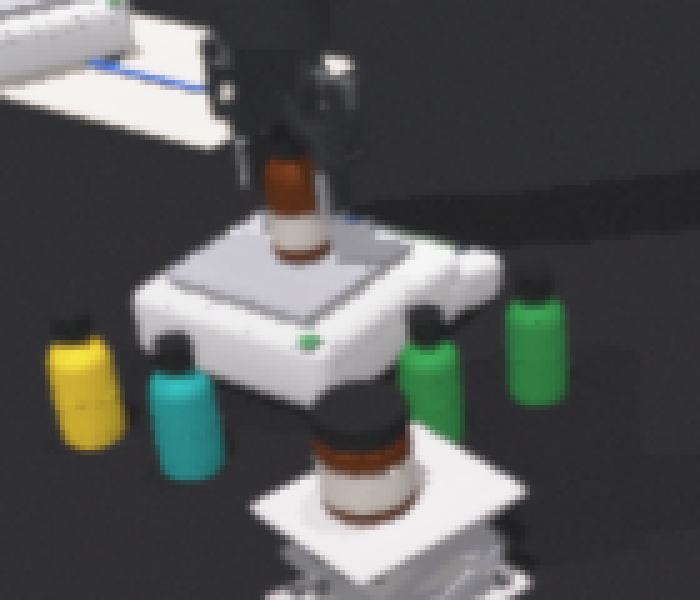

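The fingers straddle the amber bottle on the balance (crop 290,200), one on each side, with clearance under the palm. Gripping.

Emit:
apply_moves(motion=[[0,0,0,0,0,0],[0,0,0,0,0,0],[0,0,0,0,0,0],[0,0,0,0,0,0],[0,0,0,0,0,0],[0,0,0,0,0,0],[0,0,0,0,0,0]], gripper=-1)

```text
time: 13.68
ee_pos: [439.1, -390.5, 77.2]
eef_rot: [-3.141, 0.001, -3.142]
contact_force: [-0.3, 0.8, 5.3]
grip_width: 39.0
gripper_force: 40.8
```

Emit:
apply_moves(motion=[[0,0,-0.006,0,0,0],[0,0,-0.012,0,0,0],[0,0,-0.018,0,0,0],[0,0,-0.016,0,0,0],[0,0,-0.008,0,0,0],[0,0.008,0,0,0,0],[0,0.018,0,0,0,0],[0,0.03,0,0,0,0],[0,0.042,0,0,0,0],[0,0.05,0,0,0,0],[0,0.05,0,0,0,0],[0,0.05,0,0,0,0]])

```text
time: 15.18
ee_pos: [437.4, -139.2, 135.8]
eef_rot: [3.14, -0.001, -3.141]
contact_force: [1.2, -0.6, -1.2]
grip_width: 38.8
gripper_force: 40.5
```

Emit:
apply_moves(motion=[[0,0.05,0,0,0,0],[0,0.05,0,0,0,0],[0,0.05,0,0,0,0],[0,0.05,0,0,0,0],[0,0.05,0,0,0,0],[0,0.05,0,0,0,0],[0,0.05,0,0,0,0],[-0.001,0.05,0,0,0,0],[-0.001,0.045,0,0,0,0],[-0.001,0.035,0,0,0,0],[0,0.025,0,0,0,0],[0,0.013,0,0,0,0]])

```text
time: 16.68
ee_pos: [439.9, 376.9, 135.7]
eef_rot: [-3.141, -0.002, -3.139]
contact_force: [0.1, -0.4, -1.2]
grip_width: 38.5
gripper_force: 40.5
```

Emit:
apply_moves(motion=[[0,0.005,0,0,0,0],[0,0.002,0.01,0,0,0],[0,0,0.018,0,0,0],[0,0,0.018,0,0,0],[0,0,0.014,0,0,0],[0,0,0.009,0,0,0],[0,0,0.004,0,0,0],[0,0,0,0,0,0],[0,0,0,0,0,0]])

```text
time: 17.8
ee_pos: [442.1, 383.1, 64.0]
eef_rot: [3.141, 0.001, -3.142]
contact_force: [-0.1, 0.1, -2.4]
grip_width: 38.5
gripper_force: 40.5
```

```bash
cat >> h.py <<'E'
from scipy.optimize import least_squares
def axis(c,p,z0,z1,rad):
    C=world(c); m=(np.hypot(C[...,0]-p[0],C[...,1]-p[1])<rad+14)&(C[...,2]>z0)&(C[...,2]<z1); q=C[m]
    f=least_squares(lambda x:np.hypot(q[:,0]-x[0],q[:,1]-x[1])-rad,p,loss='soft_l1')
    print('axis',len(q),f.x.round(1),np.sqrt((f.fun**2).mean()).round(1))
E
python3 - <<'E'
from h import *
for n in('scene','top'):
    c=shot(n); axis(c,(442,383),65,84,20)
slices(load('scene'),(442,383),50,120,50,5)
E
```

```text
axis 122 [442.4 381.9] 1.0
axis 10 [441.  382.1] 0.5
50 75 [392. 333.] [492. 433.] axis xmax 0.0
55 933 [392. 333.] [492. 433.] axis xmax 491.0
60 20 [402. 340.] [485. 424.] axis xmax 461.0
65 30 [448. 367.] [464. 402.] axis xmax 464.0
70 32 [444. 366.] [465. 402.] axis xmax 465.0
75 32 [437. 363.] [463. 402.] axis xmax 463.0
80 34 [441. 362.] [465. 402.] axis xmax 465.0
85 33 [447. 364.] [464. 401.] axis xmax 464.0
90 30 [448. 365.] [464. 402.] axis xmax 464.0
95 39 [448. 362.] [465. 408.] axis xmax 465.0
100 54 [446. 352.] [464. 413.] axis xmax 464.0
105 54 [441. 349.] [462. 415.] axis xmax 462.0
110 54 [447. 350.] [464. 414.] axis xmax 464.0
115 61 [436. 349.] [464. 415.] axis xmax 464.0
```

Emit:
apply_moves(motion=[[0,0,0.002,0,0,0],[0,0,0.002,0,0,0],[0,0,0.001,0,0,0],[0,0,0,0,0,0]])

```text
time: 18.4
ee_pos: [441.7, 382.8, 58.4]
eef_rot: [-3.142, -0.0, -3.142]
contact_force: [0.1, 0.4, -1.0]
grip_width: 38.6
gripper_force: 40.5
```

Emit:
apply_moves(motion=[[0,0,0.001,0,0,0],[0,0,0,0,0,0]])

```text
time: 18.65
ee_pos: [441.8, 382.9, 58.3]
eef_rot: [3.141, 0.001, 3.142]
contact_force: [-1.9, -1.7, 4.8]
grip_width: 38.9
gripper_force: 41.1
```

Emit:
apply_moves(motion=[[0,0,0,0,0,0],[0,0,0,0,0,0],[0,0,0,0,0,0],[0,0,-0.006,0,0,0],[0,0,-0.016,0,0,0],[0,0,-0.028,0,0,0],[0,0,-0.028,0,0,0],[0,0,-0.02,0,0,0],[0,0,-0.012,0,0,0],[-0.004,-0.013,0,0,0,0],[-0.008,-0.026,0,0,0,0],[-0.012,-0.039,0,0,0,0]], gripper=0.4)

```text
time: 20.15
ee_pos: [465.2, 303.5, 166.4]
eef_rot: [-3.141, -0.001, -3.14]
contact_force: [0.5, -0.3, -0.9]
grip_width: 59.6
gripper_force: 0.0
```

Emit:
apply_moves(motion=[[-0.016,-0.05,0,0,0,0],[-0.016,-0.05,0,0,0,0],[-0.016,-0.05,0,0,0,0],[-0.016,-0.05,0,0,0,0],[-0.016,-0.05,0,0,0,0],[-0.016,-0.05,0,0,0,0],[-0.016,-0.05,0,0,0,0],[-0.014,-0.042,0,0,0,0],[-0.01,-0.031,0,0,0,0],[-0.006,-0.016,0,0,0,0],[0,-0.0045,0,0,0,0],[0,0,0,0,0,0]], gripper=1)

```text
time: 21.65
ee_pos: [607.1, -137.9, 167.2]
eef_rot: [3.141, -0.001, -3.141]
contact_force: [0.4, 0.2, 0.4]
grip_width: 85.7
gripper_force: 0.0
```

Emit:
apply_moves(motion=[[0,0,0.01,0,0,0],[0,0,0.018,0,0,0],[0,0,0.02,0,0,0],[0,0,0.02,0,0,0],[0,0,0.018,0,0,0],[0,0,0.012,0,0,0],[0,0,0.008,0,0,0],[0,0,0.003,0,0,0],[0,0,0,0,0,0]])

```text
time: 22.78
ee_pos: [607.9, -138.7, 58.7]
eef_rot: [-3.141, 0.0, -3.142]
contact_force: [0.3, 0.5, 0.3]
grip_width: 85.4
gripper_force: 0.0
```

Emit:
apply_moves(motion=[[0,0,0,0,0,0],[0,0,0,0,0,0],[0,0,0,0,0,0],[0,0,0,0,0,0],[0,0,0,0,0,0],[0,0,0,0,0,0]], gripper=-1)

```text
time: 23.52
ee_pos: [608.3, -138.9, 59.2]
eef_rot: [-3.141, 0.001, 3.142]
contact_force: [-0.6, -0.5, 5.5]
grip_width: 53.4
gripper_force: 42.5
```

```bash
python3 - <<'E'
from h import *
c=shot('scene');slices(c,(608,-138),70,160,60,5);axis(c,(608,-138),76,88,27)
cv2.imwrite('pics/s4.png',c['pixels'][110:240,150:300].repeat(4,0).repeat(4,1))
E
```

```text
70 555 [ 548. -184.] [664. -79.] axis xmax 661.0
75 41 [ 551. -167.] [662. -89.] axis xmax 658.0
80 24 [ 596. -156.] [ 637. -112.] axis xmax 637.0
85 23 [ 602. -152.] [ 638. -113.] axis xmax 638.0
90 26 [ 605. -150.] [ 639. -106.] axis xmax 639.0
95 26 [ 604. -150.] [ 639. -103.] axis xmax 639.0
100 31 [ 601. -179.] [ 638. -101.] axis xmax 638.0
105 34 [ 600. -156.] [638. -99.] axis xmax 638.0
110 33 [ 605. -173.] [639. -97.] axis xmax 639.0
115 38 [ 604. -173.] [638. -99.] axis xmax 638.0
120 31 [ 604. -171.] [ 637. -100.] axis xmax 637.0
125 35 [ 611. -179.] [637. -99.] axis xmax 637.0
130 29 [ 615. -172.] [638. -97.] axis xmax 637.0
135 130 [ 593. -193.] [637. -88.] axis xmax 637.0
140 46 [ 598. -196.] [624. -81.] axis xmax 0.0
145 45 [ 598. -196.] [624. -80.] axis xmax 0.0
150 32 [ 599. -194.] [625. -78.] axis xmax 0.0
155 39 [ 597. -197.] [627. -78.] axis xmax 0.0
axis 61 [ 610.1 -140.5] 1.3
```

View pics/s4.png

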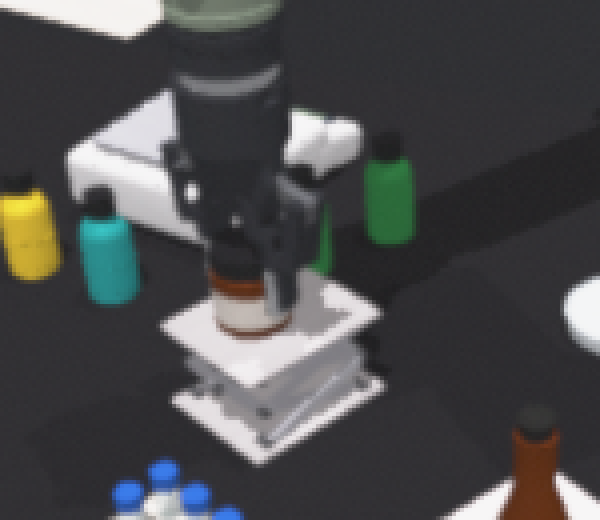

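The jar is gripped across its body on the jack (crop 250,300). Lift it and carry it to the balance.

Emit:
apply_moves(motion=[[0,0,-0.006,0,0,0],[0,0,-0.014,0,0,0],[0,0,-0.018,0,0,0],[0,0,-0.016,0,0,0],[0.005,-0.008,-0.006,0,0,0],[0.014,-0.022,0,0,0,0],[0.022,-0.035,0,0,0,0],[0.026,-0.041,0,0,0,0],[0.026,-0.041,0,0,0,0],[0.026,-0.041,0,0,0,0],[0.022,-0.035,0,0,0,0],[0.014,-0.023,0,0,0,0]])

```text
time: 25.08
ee_pos: [450.7, -386.6, 118.4]
eef_rot: [-3.142, -0.001, 3.139]
contact_force: [0.4, 0.4, -2.2]
grip_width: 53.3
gripper_force: 42.4
```

Emit:
apply_moves(motion=[[0.006,-0.01,0,0,0,0],[0,0,0.006,0,0,0],[0,0,0.014,0,0,0],[0,0,0.014,0,0,0],[0,0,0.01,0,0,0],[0,0,0.006,0,0,0],[0,0,0.002,0,0,0],[0,0,0,0,0,0],[0,0,0,0,0,0]])

```text
time: 26.2
ee_pos: [446.9, -395.0, 66.9]
eef_rot: [-3.141, 0.001, 3.142]
contact_force: [-0.1, 0.6, -2.3]
grip_width: 53.0
gripper_force: 42.4
```

```bash
python3 - <<'E'
from h import *
c=shot('scene');slices(c,(447,-394),70,100,60,5);axis(c,(447,-394),84,96,27)
c=shot('top');axis(c,(447,-394),84,150,27)
E
```

```text
70 168 [ 388. -453.] [ 506. -334.] axis xmax 500.0
75 221 [ 388. -450.] [ 505. -334.] axis xmax 505.0
80 17 [ 435. -399.] [ 477. -369.] axis xmax 477.0
85 18 [ 435. -404.] [ 477. -368.] axis xmax 477.0
90 22 [ 435. -404.] [ 476. -366.] axis xmax 475.0
95 14 [ 455. -401.] [ 477. -369.] axis xmax 477.0
axis 48 [ 449.1 -396.1] 1.6
axis 96 [ 446.6 -395.8] 3.2
```

Centred. Contact is expected near 62.

Emit:
apply_moves(motion=[[0,0,0.002,0,0,0],[0,0,0.001,0,0,0],[0,0,0.001,0,0,0],[0,0,0,0,0,0]])

```text
time: 26.8
ee_pos: [446.7, -394.6, 62.4]
eef_rot: [3.141, -0.0, 3.142]
contact_force: [-0.2, 0.0, -1.6]
grip_width: 53.0
gripper_force: 42.4
```

Emit:
apply_moves(motion=[[0,0,0.001,0,0,0],[0,0,0,0,0,0]])

```text
time: 27.05
ee_pos: [446.7, -394.7, 62.2]
eef_rot: [-3.141, 0.0, -3.142]
contact_force: [-1.9, 3.1, 5.9]
grip_width: 52.9
gripper_force: 42.8
```

Emit:
apply_moves(motion=[[0,0,0,0,0,0],[0,0,0,0,0,0],[0,0,0,0,0,0],[0,0,0,0,0,0],[0,0,-0.006,0,0,0],[0,0,-0.014,0,0,0],[0,0,-0.025,0,0,0],[0,0,-0.028,0,0,0],[0,0,-0.018,0,0,0],[0,0,-0.007,0,0,0],[-0.006,0.018,0,0,0,0],[-0.011,0.033,0,0,0,0]], gripper=1)

```text
time: 28.55
ee_pos: [463.4, -342.5, 158.6]
eef_rot: [3.14, -0.001, 3.14]
contact_force: [0.5, 0.3, -0.4]
grip_width: 85.3
gripper_force: 0.0
```

Emit:
apply_moves(motion=[[-0.016,0.048,0,0,0,0],[-0.017,0.052,0,0,0,0],[-0.017,0.052,0,0,0,0],[-0.017,0.052,0,0,0,0],[-0.017,0.052,0,0,0,0],[-0.017,0.052,0,0,0,0],[-0.017,0.052,0,0,0,0],[-0.016,0.046,0,0,0,0],[-0.0115,0.032,0,0,0,0],[-0.006,0.017,0,0,0,0],[-0.003,0.0075,0,0,0,0],[0,0,0,0,0,0]], gripper=0.7)

```text
time: 30.05
ee_pos: [617.9, 118.5, 159.2]
eef_rot: [-3.141, -0.001, 3.141]
contact_force: [-1.2, -0.0, 0.3]
grip_width: 72.6
gripper_force: 0.0
```

```bash
python3 - <<'E'
from h import *
c=shot('scene');axis(c,(618,119),78,110,13)
d=shot('top');axis(d,(447,-394),80,132,27);axis(c,(447,-394),80,132,27);axis(c,(442,383),62,110,20);axis(d,(442,383),62,110,20);axis(c,(618,119),78,110,13)
E
```

```text
axis 112 [619.  118.1] 1.0
axis 140 [ 445.9 -395.7] 4.2
axis 226 [ 449.2 -396.2] 1.7
axis 323 [442.1 381.8] 1.0
axis 84 [440.1 382.3] 2.0
axis 112 [619.  118.1] 1.0
```

Emit:
apply_moves(motion=[[0,0,0.01,0,0,0],[0,0,0.02,0,0,0],[0,0,0.022,0,0,0],[0,0,0.022,0,0,0],[0,0,0.018,0,0,0],[0,0,0.01,0,0,0],[0,0,0.006,0,0,0],[0,0,0.002,0,0,0],[0,0,0,0,0,0]])

```text
time: 31.28
ee_pos: [618.6, 118.9, 49.9]
eef_rot: [3.142, 0.001, -3.142]
contact_force: [-0.1, -0.6, 0.6]
grip_width: 72.4
gripper_force: 0.0
```

Emit:
apply_moves(motion=[[0,0,0,0,0,0],[0,0,0,0,0,0],[0,0,0,0,0,0],[0,0,0,0,0,0],[0,0,0,0,0,0],[0,0,0,0,0,0],[0,0,0,0,0,0],[0,0,0,0,0,0]], gripper=-1)

```text
time: 32.28
ee_pos: [618.5, 119.0, 49.8]
eef_rot: [3.141, 0.001, -3.141]
contact_force: [-1.7, 1.3, 4.6]
grip_width: 25.1
gripper_force: 39.4
```

Emit:
apply_moves(motion=[[0,0,-0.006,0,0,0],[0,0,-0.015,0,0,0],[0,0,-0.024,0,0,0],[0,0,-0.026,0,0,0],[0,0,-0.017,0,0,0],[0.001,-0.01,-0.007,0,0,0],[0.002,-0.024,0,0,0,0],[0.003,-0.036,0,0,0,0],[0.0035,-0.042,0,0,0,0],[0.003,-0.042,0,0,0,0],[0.003,-0.042,0,0,0,0],[0.002,-0.03,0,0,0,0]])

```text
time: 33.78
ee_pos: [599.5, -109.6, 143.7]
eef_rot: [-3.141, -0.002, 3.14]
contact_force: [0.7, 0.3, -2.1]
grip_width: 25.1
gripper_force: 39.6
```

Emit:
apply_moves(motion=[[0.001,-0.017,0,0,0,0],[0,-0.008,0,0,0,0],[0,0,0.006,0,0,0],[0,0,0.009,0,0,0],[0,0,0.007,0,0,0],[0,0,0.003,0,0,0],[0,0,0,0,0,0],[0,0,0,0,0,0]])

```text
time: 34.78
ee_pos: [599.9, -132.2, 119.7]
eef_rot: [-3.141, 0.0, -3.141]
contact_force: [-0.6, -0.7, -2.1]
grip_width: 24.9
gripper_force: 39.6
```

```bash
python3 - <<'E'
from h import *
for n in('scene','top'):
    c=shot(n);C=world(c);axis(c,(600,-132),145,154,13)
    m=(abs(C[...,0]-600)<75)&(abs(C[...,1]+132)<75)&(abs(C[...,2]-72)<3.5);print(n,cv2.minAreaRect(C[m][:,:2].astype(np.float32)))
slices(load('scene'),(600,-132),66,110,50,4)
E
```

```text
axis 25 [ 600.8 -129.2] 4.2
scene ((601.380859375, -130.88616943359375), (100.84506225585938, 120.67105102539062), 85.34144592285156)
axis 0 [ 600. -132.] nan
top ((0.0, 0.0), (0.0, 0.0), 0.0)
66 21 [ 573. -154.] [647. -82.] axis xmax 627.0
70 394 [ 550. -182.] [650. -82.] axis xmax 650.0
74 21 [ 556. -179.] [649. -88.] axis xmax 649.0
78 12 [ 598. -130.] [ 633. -103.] axis xmax 633.0
82 28 [ 589. -143.] [ 634. -102.] axis xmax 634.0
86 29 [ 586. -145.] [ 633. -101.] axis xmax 633.0
90 36 [ 578. -147.] [ 634. -102.] axis xmax 634.0
94 28 [ 587. -147.] [ 631. -103.] axis xmax 631.0
98 36 [ 577. -151.] [ 630. -104.] axis xmax 630.0
102 30 [ 583. -152.] [ 628. -104.] axis xmax 628.0
106 30 [ 580. -144.] [ 630. -107.] axis xmax 630.0h.py:28: RuntimeWarning: Mean of empty slice.
  print('axis',len(q),f.x.round(1),np.sqrt((f.fun**2).mean()).round(1))
  ret = ret.dtype.type(ret / rcount)
```

Emit:
apply_moves(motion=[[0,0,0.002,0,0,0],[0,0,0.002,0,0,0],[0,0,0.001,0,0,0],[0,0,0,0,0,0]])

```text
time: 35.38
ee_pos: [599.6, -132.1, 114.3]
eef_rot: [3.141, -0.0, 3.142]
contact_force: [0.0, -0.3, -1.9]
grip_width: 24.9
gripper_force: 39.6
```

Emit:
apply_moves(motion=[[0,0,0.001,0,0,0],[0,0,0,0,0,0]])

```text
time: 35.62
ee_pos: [599.9, -132.2, 113.9]
eef_rot: [-3.141, 0.001, 3.142]
contact_force: [-0.9, 0.3, 1.1]
grip_width: 24.9
gripper_force: 40.0
```

Emit:
apply_moves(motion=[[0,0,0,0,0,0],[0,0,0,0,0,0],[0,0,0,0,0,0],[0,0,0,0,0,0],[0,0,-0.006,0,0,0],[0,0,-0.016,0,0,0],[0,0,-0.028,0,0,0],[0,0,-0.028,0,0,0],[0,0,-0.018,0,0,0],[0,0,-0.008,0,0,0],[0,0,0,0,0,0]], gripper=0.3)

```text
time: 37.0
ee_pos: [600.1, -132.3, 218.3]
eef_rot: [-3.141, 0.001, -3.142]
contact_force: [-0.6, -0.2, -0.7]
grip_width: 55.8
gripper_force: 0.0
```

Emit:
apply_moves(motion=[[0.01,0.02,0,0,0,0],[0.02,0.04,0,0,0,0],[0.02,0.04,0,0,0,0],[0.02,0.04,0,0,0,0],[0.02,0.03,0,0,0,0],[0.01,0.02,0,0,0,0],[0,0,0,0,0,0],[0,0,0,0,0,0]])

```text
time: 38.0
ee_pos: [499.9, 57.4, 217.1]
eef_rot: [-3.141, -0.0, 3.141]
contact_force: [-0.2, -0.3, -0.0]
grip_width: 55.5
gripper_force: 0.0
```

```bash
python3 - <<'E'
from h import *
for n in('scene','top'):
    c=shot(n);print(n);axis(c,(600,-132),142,173,13);axis(c,(447,-394),80,132,27);axis(c,(442,383),62,110,20)
    C=world(c); m=(abs(C[...,0]-600)<75)&(abs(C[...,1]+132)<75)&(abs(C[...,2]-72)<3.5);print(n,cv2.minAreaRect(C[m][:,:2].astype(np.float32)))
    cv2.imwrite(f'pics/{n}9.png',cv2.resize(c['pixels'],(800,600)))
E
```

```text
scene
axis 100 [ 600.9 -133.2] 1.3
axis 225 [ 448.9 -395.9] 1.9
axis 318 [442.1 381.8] 1.0
scene ((601.8975219726562, -131.40219116210938), (102.19863891601562, 120.32281494140625), 85.14794158935547)
top
axis 22 [ 598.6 -132.9] 0.3
axis 140 [ 445.9 -395.7] 3.9
axis 86 [440.3 382. ] 2.2
top ((597.7608642578125, -132.86549377441406), (99.74417114257812, 120.4220962524414), 85.99404907226562)
```

View pics/scene9.png

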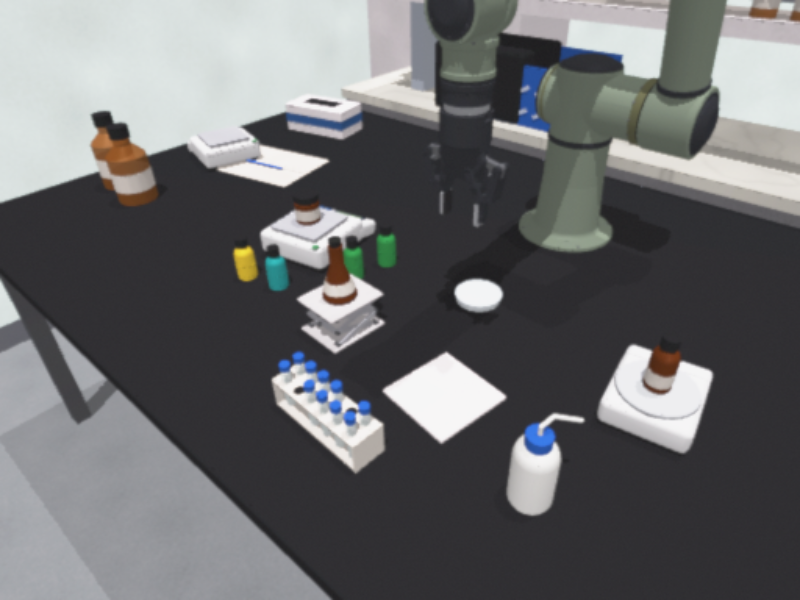

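View pics/top9.png

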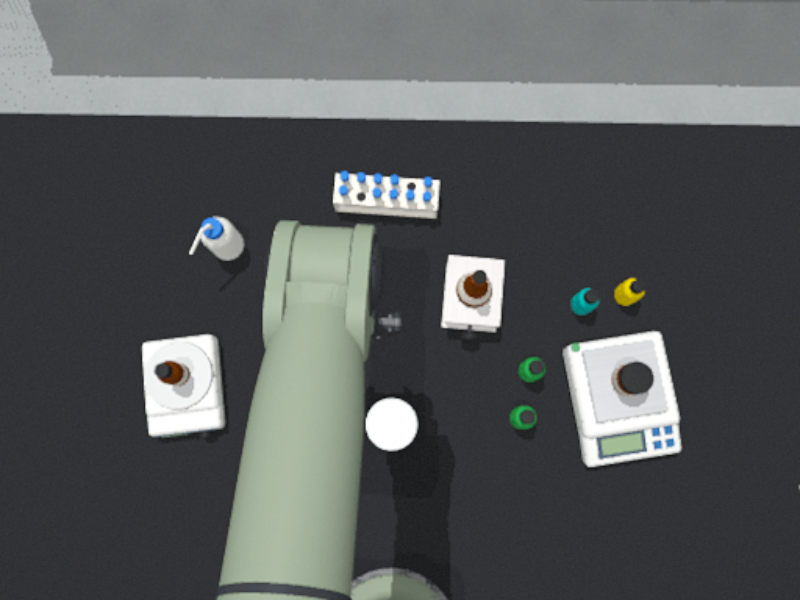

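Both views show all three vessels upright near the middle of their new plates: flask on the jack (top view 475,288), jar on the balance (633,378), bottle on the stirrer (172,372). The bystanders haven't moved and the arm is clear, so I'm handing in.

```bash
python3 -c "
from bench import robot
print(robot.hand_in())"
```

```text
the job is handed in; nothing more can be done
None
```

The job is handed in: the bottle is on the stirrer, the flask on the lab jack and the jar on the balance, each upright and within about 3 mm of centre by camera, but the hand-in returned no verdict.

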